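# Fit the three-hole wheel on the toy truck's peg hub

## Robot

A 6-joint arm with a two-finger parallel gripper is mounted at the origin on the work surface. World frame = base frame: x ahead of the robot, y to its left, z up, the work surface at z = 0. Lengths are in m, angles in degrees, forces in N, time in s.
With the tool pointing down it reaches from about 0.4 to 0.825 m from the base axis. Payload 7 kg.
Tool frame: the origin (TCP) lies midway between the tips of the shut fingers; the grasp point (between the pads) lies 19 mm behind it; z points along the fingers, x is the direction in which the jaws open and shut, and the axes are right-handed (so a half turn about z gives the same grasp; the last joint's range is limited). The gripper opens to 88 mm and grips with 3 to 60 N. Pads are 19 mm wide; open, the fingers measure 130 mm over their backs; the gripper's body (78 mm by 193 mm) begins 47 mm behind the grasp point.
Start: joints at [88.413, 20.546, 0.682, 0, -70.136, -16.507], TCP at [0.21, 0.642, 0.227] pointing down, gripper open.
Joint ranges: [-176.03, 176.03], [-82.01, 121.73], [-58.28, 71.71], [-173.87, 95.51], [-174.79, -0.11], [-173.66, 173.66]. Speed limits (degrees/s): [136.94, 136.94, 172.46, 180, 180, 180].

## Interface

Orientations are given as [roll, pitch, yaw] about the fixed x, y, z axes, in that order (R = Rz(yaw) Ry(pitch) Rx(roll)).
In Python, from plant import * gives the robot as it stands. The module is installed in compiled form; this text tells all that it offers.
- The arm moves only by the shell command python3 -m pendant 'ROWS' [OPENING]. ROWS is JSON, a list that holds one entry, the list of rows, each a list of 6 numbers: the shift along the world's x, y, z in mm, then the turn, a rotation vector about the world's x, y, z in degrees. A call has 1 to 10 rows; each row is the pose to reach, as a shift and turn from the pose commanded when the call began; what a row does not reach only later rows make up. A row lasts 1/8 s, in which the tool goes at most 62.5 mm and 10.7 degrees, less where a joint would pass 70% of its speed; a pose out of reach is approached as far as the arm can. A call with a gripper value outside its range is refused whole. OPENING is the closure, from -1 (fully open) to 1 (shut), set as the call begins (- or left out, the last holds). The fingers move at their own pace and stop on an object; the grip force is fixed at half the most. Time passes only in rows, so rows that repeat a pose let the fingers close. It gives the time, the measured TCP pose, the force and the opening at its end, in the units of the state.
- get_obs(): the state, without advancing time (a new reading comes with each control period).
- snapshot(name): name is "scene" or "side" or "wrist"; returns a dict with "pixels" (480x640x3 uint8, red, green, blue), "depth" (480x640 float32, m along the optical axis (not along the pixel's ray), 0 where there is no reading), "fx", "fy", "cx", "cy" (pixels), "pose" (4x4, takes a point from camera to world coordinates); the wrist camera has in their place "tool_from_camera" (4x4, takes a point from camera to tool coordinates, whose origin is the TCP and whose axes are the tool frame's). Camera axes: x right, y down, z forward; pixel columns grow to the right and rows downward; lengths in m; the calibration is good to about 2 mm. The wrist camera is an equidistant fisheye: a pixel r from the principal point sees the ray r / f radians off the axis. A picture is of the moment at which its call begins: read the wrist's pose just before it.
- close_job(): hands the job in, once; it reports no verdict.
The state is a dict: "clock": time; "joint_pos": joint angles; "qvel": joint speeds; "tau": joint torques, N m; "tool_pos": TCP position; "orientation": TCP orientation; "force": force on the tool from outside, world axes, zero at the start; "moment": the same for the moment, N m; "opening": finger opening in m.
Only numpy, scipy, OpenCV 4.12 (cv2) and the standard library are available. Lean on these libraries where they do the work, as an engineer would, in place of code of your own. Each camera call takes 0.05 s, during which the arm holds its last target. There are 200 camera calls.

## Task

The wooden toy truck lying on its side is missing a wheel. Take the loose wheel that has three peg holes, square block upwards, slide it over the bare axle, turn it lightly until the three pegs find their holes, and press it gently fully home against the hub, then let go. The pegs are soft wood, so never force the wheel; leave the other loose wheel, the glue bottle and the cup where they are.

Things in the scene. Friction and masses are not known exactly. Their poses are not given: they have to be found in the camera images.
- wheel_center (a point): Loose wooden wheel to fit, lying block up. Point on its axis, 26 mm above its underside; z up, x and y square to its block. Rim 124 mm across, 24 mm high, 12 mm wide; in it a 80 mm square web, 22 mm thick. A 22.6 mm bore on the axis and three 12.6 mm peg holes on a 28 mm radius, at 90, 210, 330 degrees from x (counter-clockwise from above), all right through. About 0.2 kg.
- wheel_block (a point): Centre of the square block on the loose wheel's web: 34 x 34 mm, 30 mm high, its top 15 mm above this point and 52 mm above the wheel's underside, axes as the wheel's. The place to grip, across flat sides. The bore (23 mm here) goes through it.
- plain_center (a point): The other loose wheel, same shape and size but with the central bore only and no peg holes: not to be used or moved. Point on its axis, 26 mm above its underside.
- hub_face (a point): Centre of the bare hub's flat face (80 mm across, 102 mm above the table) on the truck; z up along the axle, +y towards the fitted wheel 190 mm away. The truck (350 mm long) is held fast. The hub turns stiffly (0.3 N m). THE PEGS' ANGLE IS NOT GIVEN by any pose, it may be any: find it by eye or by feel. Home, the wheel's underside lies on this face. Over 40 N from wheel to hub damages it.
- axle_tip (a point): Top of the hub's central axle, a round post 20 mm thick that rises 38 mm from the hub face, the last 8 mm tapered.
- peg_height (a point): On the axle, level with the tops of the hub's three pegs: 10 mm thick, 16 mm high above the face, tips tapered, on a 28 mm radius, 120 degrees apart. A wheel out of step rests on them, its underside 16 mm above the face; turned lightly (under 5 N of push, or the hub may turn along) it drops within 120 degrees, once the holes meet the pegs.
- ring_height (a point): On the axle, level with the starting top of the black spacer ring round it (33 mm across), 6 mm above the hub face. A wheel whose holes have met the pegs comes to rest on the ring, which a steady push of 5 to 7 N moves down flush with the face; it stays down.
- glue_center (a point): White glue bottle, 52 mm across, 120 mm high, standing; point at its centre. Leave alone.
- pot_center (a point): White ceramic cup, 76 mm across, 90 mm high; point at its centre. Leave alone.

How it is judged (in metres and radians):
At the end, for the whole second after the job is handed in: The three-hole wheel is on the bare hub, block up, centred within 4 mm of the axle, its underside within 2.5 mm of the hub face and level within 0.06 rad, let go; the plain wheel, glue bottle and cup are within 30 mm of where they stood (horizontal distance between wheel_center and hub_face below 0.004 m and z of wheel_center in the frame of hub_face between 0.023 and 0.0285 m and angle between the z axis of wheel_center and the z axis of hub_face, either way round below 0.06 rad and angle between wheel_center's own z axis and vertical below 0.06 rad and distance of each of plain_center, glue_center, pot_center from where it was at the start of the episode below 0.03 m); the robot touches nothing.
It fails at once if the wheel is forced against the truck or its pegs with more than 40 N (contact force between wheel and truck above 40 N).
It fails at once if the plain wheel, the glue bottle or the cup is moved by more than 30 mm (distance of any of plain_center, glue_center, pot_center from where it was at the start of the episode above 0.03 m).
It also fails if it takes over 48 s, if anything falls off the work surface, if the arm or the gripper's body presses on something with over 40 N, if the wrist force passes 120 N, or if a joint passes its speed limit or range.

## Working session

There is one attempt and no reset: what is moved stays moved. The work goes in short steps, Python scripts to look and compute and a shell command to move; the robot and the scene stay as the last step left them, time stands still between calls to the robot, and variables do not carry over. Pictures are saved under pics/ and viewed, about 8 in all and at most 12, crops included, and the job is handed in when it is done.

```bash
mkdir -p pics
cat > h.py <<'E'
from plant import *
import numpy as np, cv2, pickle
from scipy.spatial.transform import Rotation as R
def snap(n,tag):
    o=get_obs(); s=snapshot(n); s['obs']=o
    pickle.dump(s,open(f'pics/{tag}.pkl','wb')); cv2.imwrite(f'pics/{tag}.png',s['pixels'][:,:,::-1]); return s
def tool(o):
    T=np.eye(4); T[:3,:3]=R.from_euler('xyz',o['orientation'],degrees=True).as_matrix(); T[:3,3]=o['tool_pos']; return T
def cloud(s):
    v,u=np.mgrid[:480,:640]; x=(u-s['cx'])/s['fx'];y=(v-s['cy'])/s['fy'];d=s['depth']
    if 'pose' in s: P=np.stack([x*d,y*d,d],-1); T=np.array(s['pose'])
    else:
        r=np.hypot(x,y); k=np.where(r>1e-9,np.tan(np.minimum(r,1.5))/np.maximum(r,1e-9),1); P=np.stack([x*k*d,y*k*d,d],-1); T=tool(s['obs'])@np.array(s['tool_from_camera'])
    return P@T[:3,:3].T+T[:3,3]
E
python3 - <<'E'
from h import *
print(get_obs())
a=snap('scene','scene0');b=snap('side','side0');c=snap('wrist','wrist0')
for s in(a,b,c):print(s['fx'],s['cx'],s.get('pose',s.get('tool_from_camera')))
E
```

```text
{'clock': 0.0, 'joint_pos': array([ 8.84145908e+01,  2.05915995e+01,  6.33370350e-01, -1.98476985e-02,
       -7.01358435e+01, -1.65075893e+01]), 'qvel': array([ 0.0749671 ,  0.00522614,  0.0043665 , -0.05427209, -0.02283762,
        0.07725653]), 'tau': array([-3.40914403e-04, -5.82726824e+01,  2.93048269e+01,  6.99672773e+00,
        6.92003465e-03, -1.63108357e-04]), 'tool_pos': array([0.20949572, 0.64114828, 0.22561863]), 'orientation': array([-1.79991156e+02, -9.54970878e-02, -1.08099765e+02]), 'force': array([ 0.11295713, -0.26231971, -0.22010638]), 'moment': array([-0.02483281, -0.01107749, -0.02859785]), 'opening': 0.08762539775866084}
580.0861756502678 316.9788314058351 [[ 0.83089579  0.34755676 -0.43453019  1.06745995]
 [ 0.55602878 -0.48904388  0.67206255 -0.85664047]
 [ 0.02107555 -0.80002524 -0.59959607  0.79172033]
 [ 0.          0.          0.          1.        ]]
532.0825529812507 318.8434870781725 [[-0.99671198 -0.06504657  0.04831336  0.57026316]
 [-0.07789449  0.60504945 -0.79236835  0.64073596]
 [ 0.02230887 -0.79352637 -0.60812681  0.72190488]
 [ 0.          0.          0.          1.        ]]
371.64829954431775 325.7962579833538 [[ 9.99999054e-01  1.34891453e-03 -2.70253640e-04 -2.13978237e-05]
 [-1.21874149e-03  9.59759323e-01  2.80821217e-01 -7.68546740e-02]
 [ 6.38182269e-04 -2.80820622e-01  9.59760059e-01 -1.58379939e-01]
 [ 0.00000000e+00  0.00000000e+00  0.00000000e+00  1.00000000e+00]]
```

View pics/scene0.png

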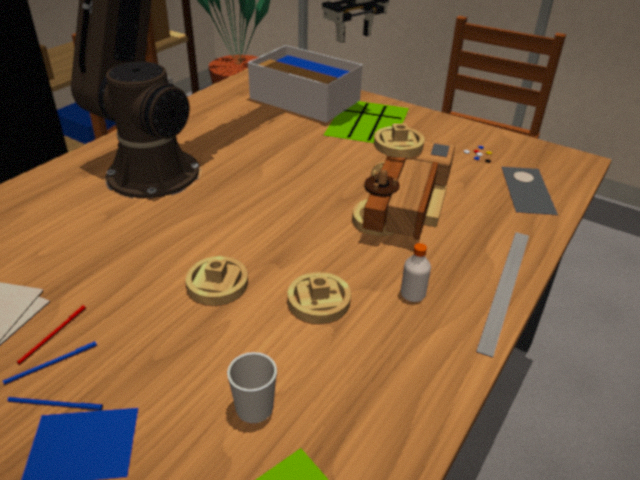

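View pics/wrist0.png

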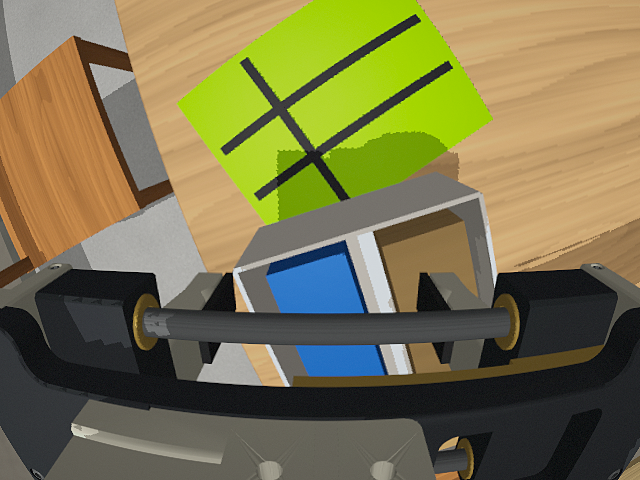

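The scene shows loose wheels at px (217,281) and (319,297), the bare hub at (381,185), the fitted wheel at (399,140), the bottle at (415,277) and the cup at (253,387). The wrist view shows only the box and the mat. Next I'll get positions and a closer crop.

Run:
```python
from h import *
s=pickle.load(open('pics/scene0.pkl','rb'));C=cloud(s)
b=pickle.load(open('pics/side0.pkl','rb'));B=cloud(b)
P=np.concatenate([C.reshape(-1,3),B.reshape(-1,3)]);
np.save('P.npy',P)
for n,(u,v) in dict(w1=(217,281),w2=(319,297),hub=(381,185),fit=(399,140),glue=(415,277),cup=(253,387)).items():
    print(n,C[v,u].round(3))
    q=C[v,u]; m=np.hypot(*(P[:,:2]-q[:2]).T)<.085
    for lo,hi in((.045,.056),(.018,.03),(.09,.11),(.125,.16)):
        k=P[m&(P[:,2]>lo)&(P[:,2]<hi)]
        if len(k)>15:
            c,sz,a=cv2.minAreaRect((k[:,:2]*1000).astype(np.float32)); print('  z',lo,hi,len(k),np.round(c,1),np.round(sz,1),round(a,1))
i1=cv2.resize(s['pixels'][240:340,170:370],(800,400),interpolation=cv2.INTER_CUBIC)
i2=cv2.resize(b['pixels'],(800,600))
cv2.imwrite('pics/c1.png',i1[:,:,::-1])
```

```text
w1 [ 0.438 -0.242  0.022]
  z 0.045 0.056 397 [ 424.6 -230.3] [36.3 43.6] 21.5
  z 0.018 0.03 2887 [ 424.8 -228.8] [127.1 127.3] 51.3
w2 [ 0.63  -0.166  0.024]
  z 0.045 0.056 434 [ 620.3 -153. ] [37.8 40.3] 43.8
  z 0.018 0.03 3204 [ 619.6 -153.1] [123.4 129.2] 26.8
hub [0.589 0.141 0.105]
  z 0.045 0.056 156 [623.6  85.6] [80.9 29.6] 41.0
  z 0.018 0.03 792 [579.9 121. ] [ 69.3 160.2] 56.8
  z 0.09 0.11 6753 [606.1 157.5] [122.9 159.7] 30.9
  z 0.125 0.16 205 [582.5 153.8] [19.3 26.4] 19.5
fit [0.537 0.325 0.122]
  z 0.018 0.03 81 [481.1 325.8] [20.  78.1] 12.3
  z 0.09 0.11 1679 [558.6 312.7] [146.4 125.3] 34.2
  z 0.125 0.16 1007 [533.4 327.9] [115.7 109.1] 20.6
glue [ 0.772 -0.052  0.065]
  z 0.045 0.056 235 [762.4 -26.7] [51.6 58.3] 34.9
  z 0.018 0.03 248 [762.8 -26.5] [51.1 59.1] 22.1
  z 0.09 0.11 306 [761.8 -24.9] [31.4 34.5] 0.5
cup [ 0.654 -0.399  0.015]
  z 0.045 0.056 473 [ 673.1 -418.1] [66.6 75.8] 30.9
  z 0.018 0.03 394 [ 672.7 -417.4] [60.9 71.9] 27.2
  z 0.09 0.11 118 [ 671.9 -418.1] [72.8 79. ] 29.6
```

View pics/c1.png

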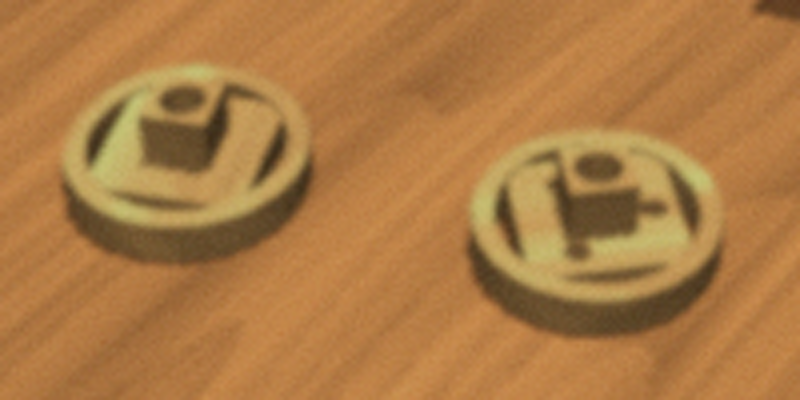

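View pics/side0.png

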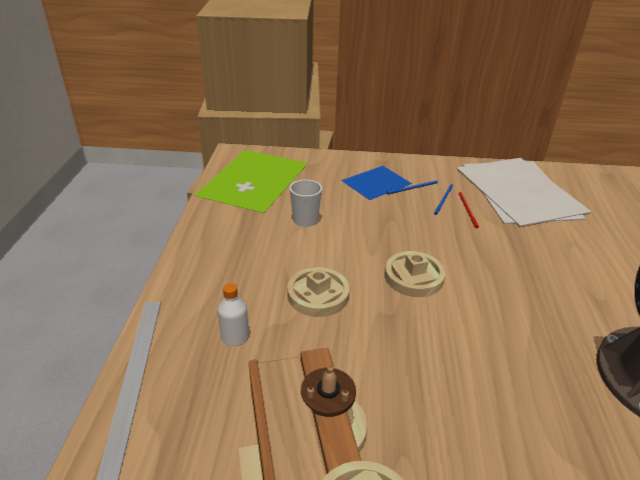

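Side and scene views agree: the right-hand wheel (scene px (319,297)) has the peg holes, centred near (0.620, -0.153). The hub is near (0.582, 0.154). I'll pass over the hub first to look at the pegs.

```bash
python3 -m pendant '[[[33,-47,0,0,0,0],[67,-95,0,0,0,0],[100,-143,0,0,0,0],[134,-190,0,0,0,0],[167,-238,0,0,0,0],[200,-285,0,0,0,0],[234,-333,0,0,0,0],[267,-380,0,0,0,0],[300,-428,0,0,0,0],[334,-475,0,0,0,0]]]' && python3 -m pendant '[[[0,0,0,0,0,0],[0,0,0,0,0,0]]]'
python3 - <<'E'
from h import *
s=snap('wrist','wrist1')
cv2.imwrite('pics/w1c.png',cv2.resize(s['pixels'][80:320,200:450],(750,600)[::1],interpolation=cv2.INTER_CUBIC)[:,:,::-1] if 0 else cv2.resize(s['pixels'][60:300,180:480],(750,600),interpolation=cv2.INTER_CUBIC)[:,:,::-1])
E
```

```text
clock: 1.4
tool_pos: [0.5444, 0.1649, 0.2266]
orientation: [-180.0, 0.0, -108.1]
force: [0.7, 1.0, 0.7]
opening: 0.0874
clock: 1.65
tool_pos: [0.5435, 0.1662, 0.2262]
orientation: [180.0, -0.0, -108.2]
force: [0.1, 0.2, -0.2]
opening: 0.0874
```

View pics/w1c.png

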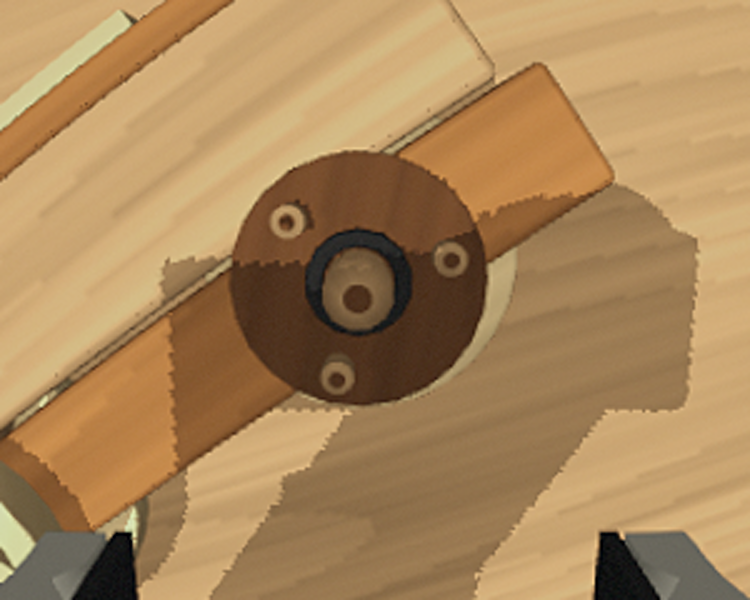

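The crop clearly shows three peg tips at crop px (288,221), (452,260) and (338,379). The axle tip is at (357,298). I'll project these to the known heights and head for the wheel.

```bash
cat >> h.py <<'E'
def px2w(s,u,v,z):
    x=(u-s['cx'])/s['fx'];y=(v-s['cy'])/s['fy'];r=np.hypot(x,y)
    d=np.array([np.sin(r)*x/r,np.sin(r)*y/r,np.cos(r)]); T=tool(s['obs'])@np.array(s['tool_from_camera'])
    d=T[:3,:3]@d; o=T[:3,3]; return o+d*(z-o[2])/d[2]
E
python3 - <<'E'
from h import *
s=pickle.load(open('pics/wrist1.pkl','rb'))
f=lambda u,v,z:px2w(s,180+u/2.5,60+v/2.5,z)*1000
p=[f(u,v,.118) for u,v in((288,221),(452,260),(338,379))]
c=np.mean(p,0);print('pegs c',c,'axle',f(357,298,.140))
for q in p: d=(q-c)[:2];print(np.hypot(*d),np.degrees(np.arctan2(d[1],d[0])))
print('disc edges',f(231,278,.102),f(487,278,.102), 'top/bot',f(359,150,.102),f(359,404,.102))
E
python3 -m pendant '[[[6,-40,0,0,0,0],[13,-80,0,0,0,0],[19,-120,0,0,0,0],[25,-160,0,0,0,0],[32,-200,-10,0,0,0],[38,-240,-20,0,0,0],[40,-280,-30,0,0,0],[40,-306,-40,0,0,0],[40,-306,-46,0,0,0],[40,-306,-46,0,0,0]]]'
python3 - <<'E'
from h import *
s=snap('wrist','wrist2')
cv2.imwrite('pics/w2c.png',cv2.resize(s['pixels'][40:340,140:515],(750,600),interpolation=cv2.INTER_CUBIC)[:,:,::-1])
E
```

```text
pegs c [583.16566173 154.92968283 118.        ] axle [583.33111285 155.38516978 140.        ]
28.035950130542794 28.462312722600952
27.849929434059856 -91.36293228431958
28.01717866818057 148.8788520436433
disc edges [596.3686394  192.18449167 102.        ] [571.90736806 117.49738899 102.        ] top/bot [621.00852536 142.72393018 102.        ] [546.01171786 167.32243485 102.        ]
clock: 2.95
tool_pos: [0.5835, -0.1381, 0.1802]
orientation: [180.0, -0.0, -108.0]
force: [-0.2, 0.1, -0.1]
opening: 0.0879
```

View pics/w2c.png

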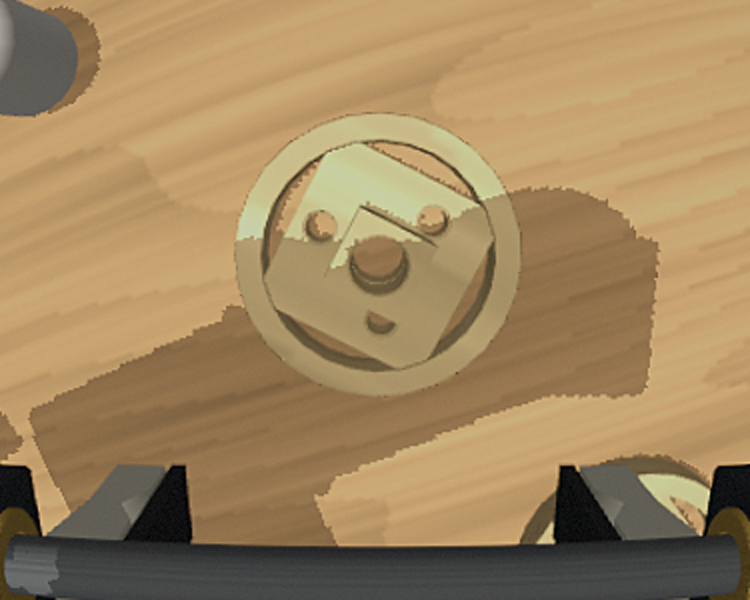

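The wheel's holes are at crop px (320,225), (432,220) and (380,319), and its bore top is at (379,259). The block edge runs (360,206)→(437,245).

Run:
```python
from h import *
s=pickle.load(open('pics/wrist2.pkl','rb'));o=s['obs'];print(o['tool_pos'],o['orientation'],o['joint_pos'])
f=lambda u,v,z:px2w(s,140+u/2,40+v/2,z)*1000
p=[f(u,v,.022) for u,v in((320,225),(432,220),(380,319))]
b=f(379,259,.052)
print('holes c',np.mean(p,0),'bore',b,'rim',(f(234,252,.024)+f(521,252,.024))/2,(f(378,112,.024)+f(378,397,.024))/2)
for q in p: d=(q-b)[:2];print('hole',np.hypot(*d),np.degrees(np.arctan2(d[1],d[0])))
for e in(((360,206),(437,245)),((360,206),(327,276))):
    d=(f(*e[1],.052)-f(*e[0],.052))[:2];print('block edge',np.hypot(*d),np.degrees(np.arctan2(d[1],d[0]))%90)
for e in(((362,142),(494,210)),((325,150),(266,268))):
    d=(f(*e[1],.022)-f(*e[0],.022))[:2];print('web edge',np.degrees(np.arctan2(d[1],d[0]))%90)
```

```text
[ 0.58345947 -0.13812689  0.18021584] [ 1.79953626e+02 -7.34813308e-03 -1.08022059e+02] [ 5.32948442e+00  1.54745953e+01 -1.28967861e+01 -1.32175716e-02
 -6.16741070e+01  6.66547302e+01]
holes c [ 621.61762071 -152.96174783   22.        ] bore [ 623.19415576 -153.91243625   52.        ] rim [ 623.61432477 -153.74483779   24.        ] [ 620.58035246 -152.93334198   24.        ]
hole 27.1625711223787 47.86149680581863
hole 26.36156909646853 -77.61597665467805
hole 29.831537515643674 163.5282167760458
block edge 33.2592025624987 45.26492348932996
block edge 30.10722046336862 46.69028399278142
web edge 45.305208890529826
web edge 44.77522639696153
```

Holes sit at about 45° mod 120 and the block is at 45° mod 90. The pegs are at 28.7° mod 120, so the wheel must turn by about -16°. I'll grip at yaw -135° with the wheel centre at (621.5, -153.2).

```bash
python3 -m pendant '[[[19,-8,-40,0,0,-9],[38,-15,-80,0,0,-18],[38,-15,-100,0,0,-27],[38,-15,-120,0,0,-27],[38,-15,-140,0,0,-27],[38,-15,-152,0,0,-27],[38,-15,-152,0,0,-27],[38,-15,-152,0,0,-27]]]' -0.4 
python3 -c "
from h import *
o=get_obs();print(o['force'],o['joint_pos'])"
```

```text
clock: 4.0
tool_pos: [0.6224, -0.1541, 0.0295]
orientation: [-179.9, 0.1, -135.1]
force: [0.5, 0.5, 0.4]
opening: 0.0613
[0.52901703 0.53159531 0.3591115 ] [ 3.50832437e+00  2.76959243e+01 -1.66319229e+01  1.70771570e-02
 -4.55920577e+01  4.14271088e+01]
```

```bash
python3 -m pendant '[[[0,0,0,0,0,0],[0,0,0,0,0,0],[0,0,0,0,0,0],[0,0,0,0,0,0],[0,0,0,0,0,0],[0,0,0,0,0,0]]]' 1 && python3 -m pendant '[[[0,0,20,0,0,0],[0,0,60,0,0,0],[0,0,120,0,0,0],[0,0,180,0,0,0],[0,0,180,0,0,0],[0,0,180,0,0,0]]]'
python3 - <<'E'
from h import *
s=snap('wrist','wrist3');print(get_obs()['orientation'],get_obs()['force'])
cv2.imwrite('pics/w3c.png',cv2.resize(s['pixels'][150:450,120:520],(800,600),interpolation=cv2.INTER_CUBIC)[:,:,::-1])
E
```

```text
clock: 4.75
tool_pos: [0.6217, -0.1545, 0.0288]
orientation: [-180.0, 0.0, -135.1]
force: [-0.4, -0.1, 2.7]
opening: 0.0335
clock: 5.5
tool_pos: [0.621, -0.1541, 0.2078]
orientation: [179.9, -0.0, -135.1]
force: [-0.2, 0.6, -3.0]
opening: 0.0339
[ 1.79868654e+02 -7.91925464e-02 -1.35111976e+02] [-0.57194636  0.43034963 -2.20781085]
```

View pics/w3c.png

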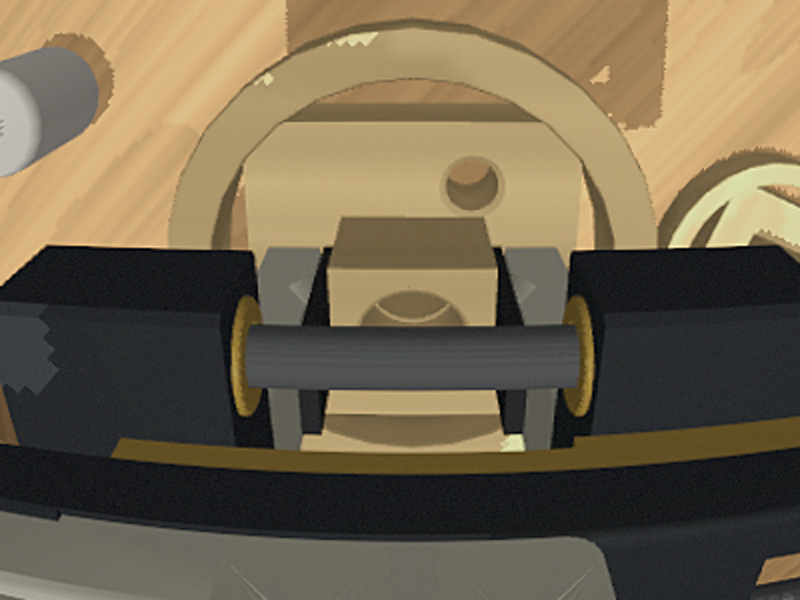

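It is held square. Now I'll work out the wheel's offset in the hand from the block's top edges (crop rows 268 and 414), the hole (472,183) and the rim.

Run:
```python
from h import *
s=pickle.load(open('pics/wrist3.pkl','rb'));o=s['obs'];T=np.linalg.inv(tool(o));u0=o['tool_pos'][2]-.0288
f=lambda u,v,h:((T@np.r_[px2w(s,120+u/2,150+v/2,u0+h),1])[:3]*1000).round(1)
print('block back/front',f(413,268,.052),f(413,414,.052),'L/R',f(328,268,.052),f(497,268,.052))
print('hole',f(472,183,.022),'rim far',f(412,28,.024),'web far',f(412,121,.022),'rimLR',f(170,240,.024),f(656,240,.024))
```

```text
block back/front [ -0.2 -15.3 -23.2] [ -0.1  20.4 -23.2] L/R [-17.2 -15.2 -23.2] [ 16.6 -15.2 -23.2]
hole [ 13.6 -23.4   6.8] rim far [ -0.4 -59.7   4.7] web far [ -0.4 -38.2   6.8] rimLR [-59.9  -9.    4.8] [59.7 -9.2  4.8]
```

```bash
python3 -m pendant '[[[-6,44,0,0,0,-3],[-12,96,0,0,0,-6],[-19,148,0,0,0,-9],[-25,200,0,0,0,-12],[-31,250,0,0,0,-15],[-36,290,0,0,0,-16.3],[-38,306,0,0,0,-16.3],[-38,308,0,0,0,-16.3],[-38,308,0,0,0,-16.3],[-38,308,0,0,0,-16.3]]]'
python3 - <<'E'
from h import *
print(get_obs()['force'])
s=snap('side','side4');t=snap('wrist','wrist4')
a=cv2.resize(s['pixels'][320:440,250:410],(560,420),interpolation=cv2.INTER_CUBIC)
cv2.imwrite('pics/s4c.png',a[:,:,::-1])
E
```

```text
clock: 6.8
tool_pos: [0.5837, 0.1525, 0.2083]
orientation: [-180.0, -0.0, -151.5]
force: [-0.7, 0.1, -2.1]
opening: 0.0338
[-0.74274149  0.09997933 -2.1000152 ]
```

View pics/wrist4.png

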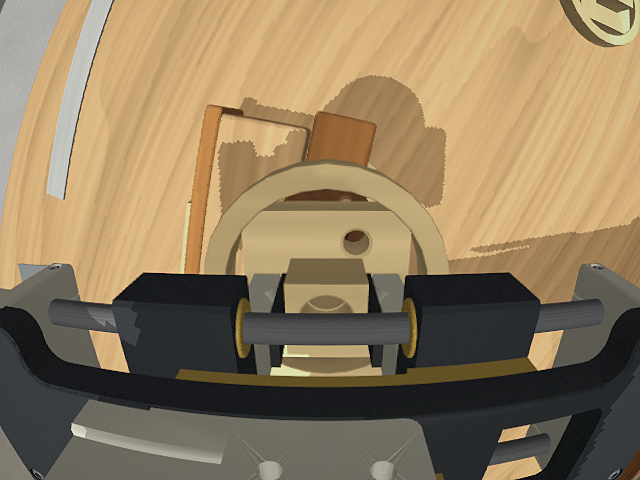

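A dark peg tip shows past the web at (346,199), in line with the hole at (356,241). Now lowering carefully.

```bash
python3 -m pendant '[[[0,0,-15,0,0,0],[0,0,-30,0,0,0],[0,0,-36,0,0,0],[0,0,-38,0,0,0],[0,0,-40,0,0,0],[0,0,-42,0,0,0],[0,0,-42,0,0,0]]]'; python3 -m pendant '[[[0,0,-1,0,0,0],[0,0,-2,0,0,0],[0,0,-3,0,0,0],[0,0,-4,0,0,0],[0,0,-4,0,0,0]]]'
```

```text
clock: 7.78
tool_pos: [0.5836, 0.1536, 0.1666]
orientation: [180.0, 0.0, -151.4]
force: [-0.9, -1.4, -1.8]
opening: 0.0337
clock: 8.4
tool_pos: [0.5836, 0.1536, 0.1624]
orientation: [-180.0, -0.0, -151.4]
force: [0.0, 0.0, -2.4]
opening: 0.034
```

```bash
python3 -m pendant '[[[0,0,-2,0,0,0],[0,0,-4,0,0,0],[0,0,-6,0,0,0],[0,0,-8,0,0,0],[0,0,-10,0,0,0],[0,0,-12,0,0,0],[0,0,-12,0,0,0]]]'; python3 -c "
from h import *
o=get_obs();print(o['force'],o['moment'])"
```

```text
clock: 9.28
tool_pos: [0.5835, 0.1536, 0.1504]
orientation: [180.0, -0.0, -151.4]
force: [-0.6, -0.2, -2.5]
opening: 0.0343
[-0.59325009 -0.15181799 -2.53169854] [ 0.10552496 -0.02465826  0.00809352]
```

No lateral force, so it is well centred. Now to the peg level, in small steps.

```bash
python3 -m pendant '[[[0,0,-1,0,0,0],[0,0,-2,0,0,0],[0,0,-3,0,0,0],[0,0,-4,0,0,0],[0,0,-4,0,0,0]]]'; python3 -m pendant '[[[0,0,-1,0,0,0],[0,0,-2,0,0,0],[0,0,-2,0,0,0]]]'; python3 -c "
from h import *
o=get_obs();print(o['force'],o['moment'])"
```

```text
clock: 9.9
tool_pos: [0.5836, 0.1536, 0.1464]
orientation: [180.0, -0.0, -151.4]
force: [-0.3, 0.3, -1.6]
opening: 0.0338
clock: 10.28
tool_pos: [0.5836, 0.1536, 0.1444]
orientation: [-180.0, -0.0, -151.4]
force: [-0.1, -0.1, -1.5]
opening: 0.0337
[-0.08135772 -0.07698874 -1.4831949 ] [ 0.03905509 -0.01368138  0.07791866]
```

```bash
python3 -m pendant '[[[0,0,-1,0,0,0],[0,0,-2,0,0,0],[0,0,-2,0,0,0]]]'; python3 -m pendant '[[[0,0,-1,0,0,0],[0,0,-2,0,0,0],[0,0,-3,0,0,0],[0,0,-4,0,0,0],[0,0,-4,0,0,0]]]'; python3 -c "
from h import *
o=get_obs();print(o['force'],o['moment'])"
```

```text
clock: 10.65
tool_pos: [0.5836, 0.1535, 0.1424]
orientation: [-180.0, -0.0, -151.4]
force: [-0.9, 0.3, -1.6]
opening: 0.0336
clock: 11.28
tool_pos: [0.5836, 0.1536, 0.1384]
orientation: [-180.0, -0.0, -151.4]
force: [-0.1, 0.2, -2.5]
opening: 0.0341
[-0.08586689  0.16894752 -2.49937433] [ 0.03943023 -0.01056334  0.02495359]
```

The pegs are in (underside at about 109.6 mm). Next comes the ring.

```bash
python3 -m pendant '[[[0,0,-0.5,0,0,0],[0,0,-1,0,0,0],[0,0,-1.5,0,0,0],[0,0,-2,0,0,0],[0,0,-2,0,0,0]]]';python3 -m pendant '[[[0,0,-0.5,0,0,0],[0,0,-1,0,0,0],[0,0,-1,0,0,0]]]'; python3 -c "
from h import *
o=get_obs();print(o['force'],o['moment'])"
```

```text
clock: 11.9
tool_pos: [0.5837, 0.1536, 0.1368]
orientation: [-180.0, 0.0, -151.4]
force: [-1.6, 0.3, 1.3]
opening: 0.0334
clock: 12.28
tool_pos: [0.5837, 0.1536, 0.1357]
orientation: [-180.0, 0.0, -151.4]
force: [-1.1, -1.2, 2.5]
opening: 0.0339
[-1.08281951 -1.16705373  2.54315837] [-0.08907507  0.72233552 -0.01423338]
```

```bash
for i in 1 2; do python3 -m pendant '[[[0,0,-0.5,0,0,0],[0,0,-1,0,0,0],[0,0,-1,0,0,0],[0,0,-1,0,0,0]]]'; done; python3 -c "
from h import *
o=get_obs();print(o['force'],o['moment'])"
```

```text
clock: 12.78
tool_pos: [0.5837, 0.1536, 0.1345]
orientation: [-180.0, -0.0, -151.4]
force: [-1.4, -0.1, 2.6]
opening: 0.0337
clock: 13.28
tool_pos: [0.5837, 0.1536, 0.1335]
orientation: [-180.0, 0.0, -151.4]
force: [-1.5, -0.5, 1.5]
opening: 0.0336
[-1.4857838  -0.47155165  1.478625  ] [-0.09701378  0.42912251 -0.0579757 ]
```

```bash
for i in 1 2; do python3 -m pendant '[[[0,0,-0.5,0,0,0],[0,0,-1,0,0,0],[0,0,-1,0,0,0],[0,0,-1,0,0,0]]]'; done; python3 -m pendant '[[[0,0,-0.3,0,0,0],[0,0,-0.6,0,0,0],[0,0,-0.6,0,0,0]]]'; python3 -c "
from h import *
o=get_obs();print(o['force'],o['moment'])"
```

```text
clock: 13.78
tool_pos: [0.5836, 0.1536, 0.1325]
orientation: [-180.0, -0.0, -151.4]
force: [-0.7, -0.5, 2.4]
opening: 0.0342
clock: 14.28
tool_pos: [0.5837, 0.1536, 0.1315]
orientation: [180.0, 0.0, -151.4]
force: [-2.0, -0.6, 2.6]
opening: 0.0341
clock: 14.65
tool_pos: [0.5837, 0.1536, 0.131]
orientation: [180.0, 0.0, -151.4]
force: [-0.9, -0.8, 3.2]
opening: 0.0339
[-0.89484014 -0.80852008  3.24294828] [-0.12369951  0.40995904  0.03224926]
```

```bash
for i in 1 2 3; do python3 -m pendant '[[[0,0,-0.4,0,0,0],[0,0,-0.4,0,0,0],[0,0,-0.4,0,0,0]]]'; done; python3 -c "
from h import *
o=get_obs();print(o['force'],o['moment'])"
```

```text
clock: 15.02
tool_pos: [0.5837, 0.1536, 0.1307]
orientation: [-180.0, 0.0, -151.4]
force: [-2.8, -0.6, 5.7]
opening: 0.0337
clock: 15.4
tool_pos: [0.5837, 0.1536, 0.1307]
orientation: [-180.0, 0.0, -151.4]
force: [-3.2, -0.7, 7.0]
opening: 0.0339
clock: 15.78
tool_pos: [0.5837, 0.1536, 0.1307]
orientation: [-180.0, 0.0, -151.4]
force: [-4.2, -0.2, 10.7]
opening: 0.034
[-4.20866552 -0.16889022 10.69670269] [-0.20188959  1.69585483 -0.02052407]
```

It stopped firmly at TCP z 130.7 mm, where home was predicted at 130.8. I'll relieve the push, open, rise and check.

```bash
python3 -m pendant '[[[0,0,1,0,0,0],[0,0,1,0,0,0]]]'; python3 -m pendant '[[[0,0,0,0,0,0],[0,0,0,0,0,0],[0,0,0,0,0,0],[0,0,0,0,0,0]]]' -0.4; python3 -m pendant '[[[0,0,5,0,0,0],[0,0,15,0,0,0],[0,0,40,0,0,0],[0,0,80,0,0,0],[-20,20,110,0,0,0],[-40,30,110,0,0,0],[-40,30,110,0,0,0],[-40,30,110,0,0,0]]]'
python3 - <<'E'
from h import *
s=snap('wrist','wrist5');a=snap('side','side5');C=cloud(s).reshape(-1,3)
m=np.hypot(C[:,0]-.583,C[:,1]-.155);rim=C[(m<.061)&(m>.053)];w=C[(m<.045)&(m>.03)]
r=rim[(rim[:,2]>.11)&(rim[:,2]<.15)]
A=np.c_[r[:,:2]-[.583,.155],np.ones(len(r))];print('rim plane',np.linalg.lstsq(A,r[:,2],rcond=None)[0],len(r),np.median(r[:,2]))
b=C[m<.016];print('block top',np.percentile(b[:,2],[50,75,90]))
S=cloud(a).reshape(-1,3);m=np.hypot(S[:,0]-.583,S[:,1]-.155);r=S[(m<.06)&(m>.052)&(S[:,2]>.11)];print('side rim',np.median(r[:,2]),'top',np.percentile(S[(m<.016),2],90))
cv2.imwrite('pics/f5.png',np.hstack([cv2.resize(s['pixels'],(420,315)),cv2.resize(a['pixels'][330:480,220:420],(380,315)[::1])])[:,:,::-1])
E
```

```text
clock: 16.02
tool_pos: [0.5837, 0.1536, 0.1308]
orientation: [-180.0, 0.0, -151.4]
force: [-1.6, -1.0, 4.4]
opening: 0.0335
clock: 16.52
tool_pos: [0.5836, 0.1536, 0.1306]
orientation: [180.0, -0.0, -151.4]
force: [0.0, -0.7, -0.1]
opening: 0.0607
clock: 17.52
tool_pos: [0.5434, 0.1835, 0.2405]
orientation: [-180.0, -0.0, -151.4]
force: [0.5, 0.7, -0.4]
opening: 0.0611
rim plane [0.00049324 0.00189368 0.12621128] 4832 0.12621174655821762
block top [0.31960107 0.32315883 0.32440437]
side rim 0.37146903779876805 top 0.1560033232094596
```

View pics/f5.png

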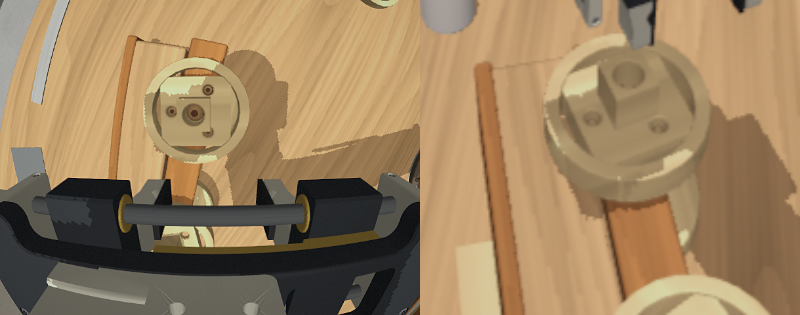

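The wheel sits on the hub with the pegs visible in its holes. Its rim top is at 126.2 mm (126 expected), level within 0.002 rad, and the gripper is clear. Handing in.

```bash
python3 -c "
from h import *
print(close_job())"
```

```text
the job is handed in; nothing more can be done
None
```

The three-hole wheel is fitted on the bare hub, block up and let go, and the job was handed in at about 17.6 s of the 48 s allowed.

- **Fitting:** I read the peg angle from the wrist camera and turned the wheel by -16.3° before lowering it. The pegs met their holes without any searching.
- **Force:** Pressing down the ring took about 5 N. When the wheel reached the hub, the wrist force reading peaked at about 11 N, or roughly 13 N of push once the wheel's weight is added. The limit is 40 N.
- **Seating:** After release, the rim top measured 126.2 mm against 126 mm expected when home. The wheel was level within about 0.002 rad, with pegs showing in the holes and the gripper clear above.
- **Centring:** I did not measure this separately at the end. The axle sits in the bore, which allows at most about 1.3 mm of play.
- **Other objects:** The arm passed clear of the plain wheel, glue bottle and cup and showed no unexpected contact forces. I did not measure their positions again.
- **Checks that failed:** The last block-top reading (wrist) and one rim reading (side camera) landed on the gripper instead of the wheel, so I ignored them.

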